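Line up clay drum shells by height for painting

TASK

Set the four clay drum shells out for painting: stand one upright in the middle of each felt pad on the board, in order of height, the tallest next to the paint bucket and each next one shorter, the shortest farthest from the bucket. Keep them upright all the while; none may be knocked over.

Things in the scene. Friction and masses are not known exactly. Their poses are not given: they have to be found in the camera images.
- large (a point): the tallest of four loose unglazed cream clay drum shells, goblet-shaped, standing wide end down: 185 mm tall, base 86 mm across, narrowing to a straight round neck 43 mm across that runs from 50 to 86 % of its height (grip it there), with a 5 mm wider rim at the top. This point is on its axis, half-way up (92.5 mm above its underside); z is its axis, up
- medium (a point): the second tallest of four loose unglazed cream clay drum shells, goblet-shaped, standing wide end down: 160 mm tall, base 80 mm across, narrowing to a straight round neck 40 mm across that runs from 50 to 86 % of its height (grip it there), with a 5 mm wider rim at the top. This point is on its axis, half-way up (80 mm above its underside); z is its axis, up
- small (a point): the second shortest of four loose unglazed cream clay drum shells, goblet-shaped, standing wide end down: 135 mm tall, base 74 mm across, narrowing to a straight round neck 37 mm across that runs from 50 to 86 % of its height (grip it there), with a 5 mm wider rim at the top. This point is on its axis, half-way up (67.5 mm above its underside); z is its axis, up
- tiny (a point): the shortest of four loose unglazed cream clay drum shells, goblet-shaped, standing wide end down: 110 mm tall, base 68 mm across, narrowing to a straight round neck 34 mm across that runs from 50 to 86 % of its height (grip it there), with a 5 mm wider rim at the top. This point is on its axis, half-way up (55 mm above its underside); z is its axis, up
- pad_a: one of four identical round grey felt pads, 90 mm across and 4 mm thick, fixed in one straight row, 105 mm from centre to centre, on a pale wooden board (120 x 660 mm, 12 mm thick, fixed on the table). The letters say nothing of the order in the row. Origin: centre of the pad's underside; its top face is 4 mm higher, 16 mm above the table
- pad_b: one of four identical round grey felt pads, 90 mm across and 4 mm thick, fixed in one straight row, 105 mm from centre to centre, on a pale wooden board (120 x 660 mm, 12 mm thick, fixed on the table). The letters say nothing of the order in the row. Origin: centre of the pad's underside; its top face is 4 mm higher, 16 mm above the table
- pad_c: one of four identical round grey felt pads, 90 mm across and 4 mm thick, fixed in one straight row, 105 mm from centre to centre, on a pale wooden board (120 x 660 mm, 12 mm thick, fixed on the table). The letters say nothing of the order in the row. Origin: centre of the pad's underside; its top face is 4 mm higher, 16 mm above the table
- pad_d: one of four identical round grey felt pads, 90 mm across and 4 mm thick, fixed in one straight row, 105 mm from centre to centre, on a pale wooden board (120 x 660 mm, 12 mm thick, fixed on the table). The letters say nothing of the order in the row. Origin: centre of the pad's underside; its top face is 4 mm higher, 16 mm above the table
- bucket: white paint bucket, 90 mm across its open top, 85 mm tall, empty, fixed at one end of the board, in line with the pads, 110 mm from the centre of the nearest pad; it may stand at either end (a low square grey concrete block, 85 x 85 x 50 mm, stands at the other). Origin: centre of its underside, on the board
Things that resemble listed ones, but are neither listed nor needed, are in the scene too. Leave any green or turquoise look-alike of the part that bears small alone.

How it is judged:
By the outcome, as a careful person would: the job done as asked, in the order asked, and still so for the second after the job is handed in, with the robot touching nothing.
It also fails if it takes over 112 s, if anything falls off the work surface, if the arm or the gripper's body presses on something with over 40 N, if the wrist force passes 120 N, or if a joint passes its speed limit or range.

ROBOT

A 7-joint arm with a two-finger parallel gripper is mounted at the origin on the work surface. World frame = base frame: x ahead of the robot, y to its left, z up, the work surface at z = 0. Lengths are in mm, angles in degrees, forces in N, time in s.
With the tool pointing down it reaches from about 425 to 1025 mm from the base axis. Payload 9.4 kg.
Tool frame: the origin (TCP) lies on the centre line of the jaws, within the pads' length; the fingertips stand 17 mm ahead of it and the grasp point (between the pads) lies 2 mm behind it; z points along the fingers, y is the line along which they close (so a half turn about z gives the same grasp; the last joint's range is limited). The gripper opens to 93 mm and grips with 3 to 60 N. Pads are 15 mm wide; open, the fingers measure 128 mm over their backs; the gripper's body (75 mm by 188 mm) begins 65 mm behind the grasp point.
Start: joints at [-76.702, 34.337, -0.143, 91.639, 0.103, 54.024, -4.572], TCP at [220.343, 690.705, 235.618] pointing down, gripper open.
Joint ranges: [-147.43, 147.43], [-19.82, 112.94], [-74.19, 73.91], [6.32, 146.72], [-59.91, 239.91], [6.04, 106.73], [-150.56, 150.56]. Speed limits (degrees/s): [127.2, 127.2, 172.46, 172.46, 180, 180, 180].

INTERFACE

Orientations are given as [roll, pitch, yaw] about the fixed x, y, z axes, in that order (R = Rz(yaw) Ry(pitch) Rx(roll)).
In Python, from cell import env, optics, order gives the robot as it stands.
- The arm moves only by the tool move_arm, never from a script. Its argument "deltas" is a list of rows, each an object with "offset": the shift along the tool's x, y, z in units of 0.04 m (1.0 is 0.04 m), a list of three; "dr": the turn, a rotation vector about the tool's x, y, z in units of 6 degrees (1.0 is 6 degrees), a list of three; "jaw": the opening, from -1 (shut) to 1 (fully open). In form: [{"offset": [tx, ty, tz], "dr": [ax, ay, az], "jaw": jaw}, ...]. A call has 1 to 5 rows; each row shifts and turns the commanded pose from where the row before left it, along the tool's axes as they then stand; what a row does not reach is not made up. A row lasts 1/8 s, in which the tool goes at most 62.5 mm and 10.7 degrees, less where a joint would pass 70% of its speed; a pose out of reach is approached as far as the arm can. A call with a number of a shift or a turn outside -1 to 1 is refused whole. A call with a gripper value outside its range is refused whole. The fingers move at their own pace and stop on an object; "newtons" is the grip in N (left out, the last holds). Time passes only in rows, so rows that do not move let the fingers close. It gives the time, the measured TCP pose, the force, the opening and the grip force at its end, in the units of the state.
- env.read_state(): the state, without advancing time (a new reading comes with each control period).
- optics.capture(name): name is "side" or "top"; returns (picture, depth): 420x560x3 uint8, red, green, blue; 420x560 float32, mm along the optical axis (not along the pixel's ray), 0 where there is no reading.
- optics.calibration(name): a dict with "vertical_fov" (degrees; the focal length in pixels is half the picture's height over the tangent of half this angle, whatever the lens; pixels are square), "cx", "cy" (the principal point, pixels), "eye" and "orientation" of the camera in the world. Camera axes: x right, y up, looking along -z (the intrinsics and any distortion apply to the point x, -y, -z); pixel columns grow to the right and rows downward; lengths in mm; the calibration is good to about 2 mm. A picture is of the moment at which its call begins. calibration takes no time and is no camera call.
- order.sign_off(): hands the job in; it is judged then, once.
The state is a dict: "t": time; "joint_pos": joint angles; "qd": joint speeds; "joint_torque": joint torques, N m; "eef_pos": TCP position; "tool_rot": TCP orientation; "ft_force": force on the tool from outside, world axes, zero at the start; "wrist_torque": the same for the moment, N m; "finger_gap": finger opening in mm; "finger_force": force on a finger pad.
Only numpy, scipy, OpenCV 4.12 (cv2) and the standard library are available. Lean on these libraries where they do the work, as an engineer would, in place of code of your own. Each camera call takes 0.05 s, during which the arm holds its last target. There are 200 camera calls.

## Working session

There is one attempt and no reset: what is moved stays moved. The work goes in short steps, Python scripts to look and compute and a tool call to move; the robot and the scene stay as the last step left them, time stands still between calls to the robot, and variables do not carry over. Pictures are saved under pics/ and viewed, at most 14 in all, crops included, and the job is handed in when it is done.

Besides the shell and the picture viewer there is one more tool, called as name([rows], argument=value, ...), one row to a line, values as JSON. move_arm: Moves the arm, as the interface text tells. Shifts and turns lie within -1 to 1; 1 stands for 0.04 m of shift or 6 degrees of turn. Its arguments: {"type":"object","properties":{"deltas":{"type":"array","items":{"type":"object","properties":{"offset":{"type":"array","items":{"type":"number","minimum":-1,"maximum":1}},"dr":{"type":"array","items":{"type":"number","minimum":-1,"maximum":1}},"jaw":{"type":"number"}}}},"newtons":{"type":"number"}},"required":["deltas"]}

```bash
mkdir -p pics; ls; python3 - <<'E'
from cell import env, optics
import cv2, numpy as np
for n in("top","side"):
    p,d=optics.capture(n); np.savez(f'{n}.npz',p=p,d=d)
    cv2.imwrite(f'pics/{n}0.png',p[...,::-1]); print(n,optics.calibration(n))
print(env.read_state())
E
```

```text
pics
top {'vertical_fov': 50.7160519074537, 'cx': 281.5502195747687, 'cy': 205.057065253154, 'eye': array([ 324.1734242 ,   31.97196883, 1195.7394607 ]), 'orientation': array([  7.37213148,   0.1488399 , -90.26067448])}
side {'vertical_fov': 42.554896196287885, 'cx': 279.46033500156625, 'cy': 203.19826692762211, 'eye': array([ -19.48042364, -831.70496285,  960.82790212]), 'orientation': array([ 48.40933918,   0.60962959, -32.13703053])}
{'t': 0.1, 'joint_pos': array([-76.7021577 ,  34.38110276,  -0.14583987,  91.67385682,
         0.10367875,  54.02351193,  -4.57309649]), 'qd': array([-0.01209067, -0.20489578,  0.02583324, -0.10095192,  0.00950719,
       -0.04290496,  0.00285569]), 'joint_torque': array([ 4.86936711e-03, -7.66550732e+01,  1.50213126e+00, -2.52938855e+01,
       -5.22518065e-02,  1.36442191e-02,  7.17403464e-05]), 'eef_pos': array([220.22518393, 690.3345167 , 234.84705202]), 'tool_rot': array([-1.79922024e+02,  7.70614169e-03,  1.62310448e+02]), 'ft_force': array([ 0.17143572,  0.33049366, -0.146004  ]), 'wrist_torque': array([-0.01044278, -0.007302  ,  0.00641117]), 'finger_force': 0.0, 'finger_gap': 92.7071425780142}
```

View pics/top0.png

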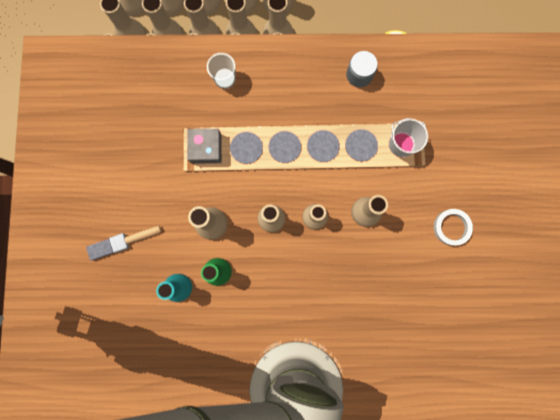

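View pics/side0.png

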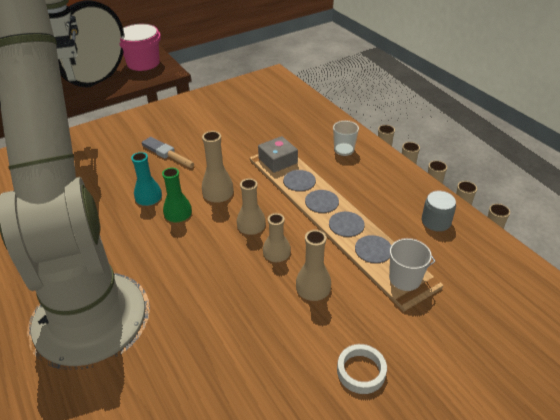

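The top view shows the cream shells at px (207,222), (271,217), (316,215) and (370,210). The green (215,271) and turquoise (175,288) ones are look-alikes to leave alone. The pads are at (246,148), (285,147), (323,146) and (361,145), with the bucket at the right (408,137) and the block at the left (204,145). The side view agrees: shells at (217,165), (250,208), (277,238) and (315,265).

```bash
cat > h.py <<'E'
import numpy as np, cv2
from scipy.spatial.transform import Rotation as R
from scipy.optimize import least_squares
from cell import optics, env
def cam(n):
    c=optics.calibration(n); f=210/np.tan(np.radians(c['vertical_fov']/2))
    return c,f,R.from_euler('xyz',c['orientation'],degrees=True).as_matrix()
def rays(n,uv):
    c,f,M=cam(n); uv=np.atleast_2d(uv).astype(float)
    d=np.c_[(uv[:,0]-c['cx'])/f,-(uv[:,1]-c['cy'])/f,-np.ones(len(uv))]
    return c['eye'],d@M.T
def plane(n,uv,z):
    e,d=rays(n,uv); return e+d*((z-e[2])/d[:,2])[:,None]
def cloud(n,dep):
    v,u=np.mgrid[:420,:560]; e,d=rays(n,np.c_[u.ravel(),v.ravel()])
    return (e+d*dep.reshape(-1,1)).reshape(420,560,3)
def circ(P,r=None):
    c0=P.mean(0)
    if r: return least_squares(lambda q:np.hypot(*(P-q).T)-r,c0,loss='soft_l1').x,r
    q=least_squares(lambda q:np.hypot(*(P-q[:2]).T)-q[2],[*c0,20],loss='soft_l1').x
    return q[:2],q[2]
E
python3 - <<'E'
from h import *
S={n:np.load(n+'.npz') for n in('top','side')}
C={n:cloud(n,S[n]['d']) for n in S}
seeds={'top':[(207,222),(271,217),(316,215),(370,210),(215,271),(175,288)]}
T=C['top']; p=S['top']['p']
# pads
hsv=cv2.cvtColor(p,cv2.COLOR_RGB2HSV)
m=((hsv[...,1]<75)&(hsv[...,2]<140)).astype('u1'); m[:120]=0;m[172:]=0;m[:,:226]=0;m[:,385:]=0
m=cv2.morphologyEx(m,cv2.MORPH_OPEN,np.ones((3,3)))
for c in cv2.findContours(m,0,2)[0]:
    if cv2.contourArea(c)<200: continue
    e=cv2.fitEllipse(c); w=plane('top',e[0],16)[0]; print('pad',np.round(e[0],1),np.round(e[1],1),w.round(1),'depth z',T[int(e[0][1]),int(e[0][0])].round(1))
# shells by cloud
for n in C:
    P=C[n]; z=P[...,2]
    ok=((z>40)&(z<230)&(P[...,0]>200)&(P[...,0]<560)&(P[...,1]<350)&(P[...,1]>-350)).astype('u1')
    k,l,st,ce=cv2.connectedComponentsWithStats(ok)
    for i in range(1,k):
        if st[i,4]<60: continue
        Q=P[l==i]; H=np.percentile(Q[:,2],98)
        U=Q[Q[:,2]>H-6]; c,r=circ(U[:,:2])
        print(n,ce[i].round(0),st[i,4],'H',H.round(1),'rim',c.round(1),round(r,1),'mean',np.median(Q,0).round(0))
        b=Q[(Q[:,2]>.55*H)&(Q[:,2]<.83*H)]
        if len(b)>15: c,r=circ(b[:,:2]); rr={185:21.5,160:20,135:18.5,110:17}; h=min(rr,key=lambda q:abs(q-H)); print('   neck',c.round(1),round(r,1),'fixed',h,circ(b[:,:2],rr[h])[0].round(1))
E
```

```text
top [371. 209.] 649 H 163.9 rim [ 457.9 -192.6] 15.6 mean [ 453. -184.  115.]
   neck [ 458.4 -192.9] 19.9 fixed 160 [ 458.4 -193. ]
top [270. 217.] 396 H 139.2 rim [442.   62.5] 14.6 mean [435.  62. 133.]
top [316. 214.] 280 H 114.4 rim [445.7 -54.1] 13.7 mean [442. -52. 109.]
top [206. 221.] 808 H 188.4 rim [428.1 224.4] 16.9 mean [423. 214. 120.]
   neck [428.4 225. ] 21.4 fixed 185 [428.4 225.1]
top [214. 272.] 453 H 139.0 rim [300.1 206.5] 14.4 mean [301. 199. 132.]
   neck [300.4 206.5] 18.3 fixed 135 [306.6 173.6]
top [171. 289.] 520 H 139.0 rim [259.9 309.7] 14.5 mean [261. 302. 121.]
   neck [259.3 310.3] 18.2 fixed 135 [259.1 310.7]
side [214. 162.] 1115 H 186.2 rim [428.7 221.5] 17.9 mean [422. 206. 107.]
   neck [429.7 223.4] 20.7 fixed 185 [430.1 224.3]
side [143. 172.] 623 H 136.3 rim [261.  308.2] 15.6 mean [257. 295.  91.]
   neck [261.1 309.2] 17.8 fixed 135 [261.3 310. ]
side [173. 189.] 664 H 136.7 rim [301.6 202.5] 15.6 mean [298. 191.  90.]
   neck [301.9 205.1] 17.8 fixed 135 [302.1 205.9]
side [249. 200.] 687 H 136.7 rim [442.   60.3] 15.1 mean [436.  49.  91.]
   neck [442.7  61.5] 17.6 fixed 135 [443.2  62.4]
side [276. 230.] 514 H 111.9 rim [446.2 -56.9] 14.2 mean [441. -66.  83.]
   neck [447.1 -55.4] 16.6 fixed 110 [447.3 -55. ]
side [314. 260.] 1193 H 161.5 rim [ 458.  -195.4] 16.2 mean [ 449. -208.  100.]
   neck [ 459.6 -193.5] 19.8 fixed 160 [ 459.7 -193.2]
```

```bash
python3 - <<'E'
import cv2,numpy as np
a=cv2.imread('pics/side0.png')[110:320,120:340]; b=cv2.imread('pics/top0.png')[115:305,150:440]
a=cv2.resize(a,None,fx=2.2,fy=2.2,interpolation=3); b=cv2.resize(b,None,fx=1.1,fy=1.1)
o=np.zeros((max(len(a),len(b)),800,3),'u1'); o[:len(a),:a.shape[1]]=a; w=min(b.shape[1],800-a.shape[1]); o[:len(b),a.shape[1]:a.shape[1]+w]=b[:,:w]
cv2.imwrite('pics/crop0.png',o)
E
```

```text
(no output)
```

View pics/crop0.png

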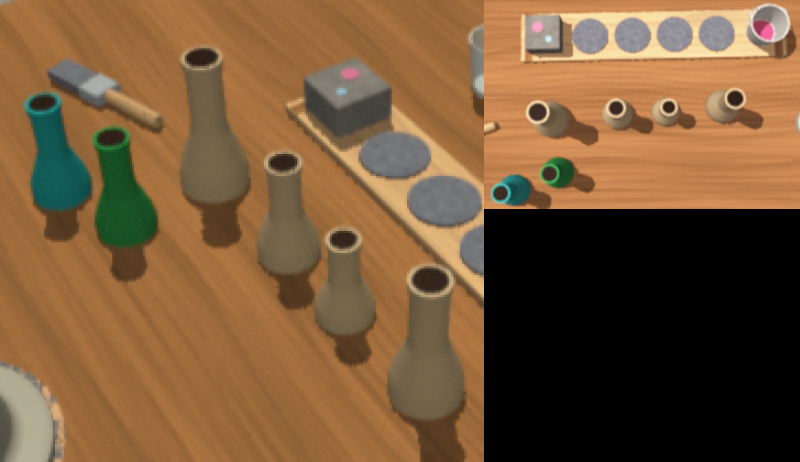

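The crop confirms that the four cream shells are H 185, 160, 135 and 110, and that the look-alikes are green and turquoise. The pad mask failed, so I'm fixing that.

```bash
python3 - <<'E'
from h import *
for n,seeds in(('top',[(246,148),(285,147),(323,146),(361,145)]),('side',[(299,181),(322,201),(347,224),(374,249)])):
    p=np.load(n+'.npz')['p']; hsv=cv2.cvtColor(p,cv2.COLOR_RGB2HSV)
    sat=hsv[...,1]; 
    rb=p[...,0].astype(int)-p[...,2]
    print(n,[(tuple(p[v,u]),) for u,v in seeds[:2]])
    m=(rb<25).astype('u1'); m=cv2.morphologyEx(m,cv2.MORPH_CLOSE,np.ones((3,3))); m=cv2.morphologyEx(m,cv2.MORPH_OPEN,np.ones((5,5)))
    k,l,st,ce=cv2.connectedComponentsWithStats(m)
    out=[]
    for u,v in seeds:
        c=max(cv2.findContours((l==l[v,u]).astype('u1'),cv2.RETR_EXTERNAL,cv2.CHAIN_APPROX_NONE)[0],key=len)
        W=plane(n,c[:,0],16)[:,:2]; q,r=circ(W); out.append(q); print(q.round(1),'r',round(r,1),'area',st[l[v,u],4])
    print('spacing',np.linalg.norm(np.diff(out,axis=0),axis=1).round(1))
E
```

```text
top [((np.uint8(153), np.uint8(151), np.uint8(158)),), ((np.uint8(153), np.uint8(149), np.uint8(156)),)]
[636.1 130.9] r 42.1 area 772
[638.3  25.8] r 41.9 area 766
[639.9 -79.4] r 41.9 area 765
[ 641.7 -183.7] r 42.2 area 774
spacing [105.2 105.2 104.4]
side [((np.uint8(120), np.uint8(122), np.uint8(126)),), ((np.uint8(117), np.uint8(117), np.uint8(121)),)]
[635.6 128.5] r 43.6 area 525
[637.2  23.2] r 43.1 area 587
[638.9 -81.2] r 43.1 area 679
[ 669.1 -242.9] r 76.4 area 2467
spacing [105.3 104.4 164.4]
```

The pads are at about (636,130), (637.8,24.8), (639.5,-80.2) and (641.3,-185), spaced 105 apart. The bucket is at the -y end. The fourth side-view fit merged with the bucket, so I'm ignoring it. First I turn the tool to yaw 90, where tool x = world y, tool y = world x and tool z = down.

move_arm([
  {"offset": [0, 0, 0], "dr": [0, 0, 1], "jaw": 1},
  {"offset": [0, 0, 0], "dr": [0, 0, 1], "jaw": 1},
  {"offset": [0, 0, 0], "dr": [0, 0, 1], "jaw": 1},
  {"offset": [0, 0, 0], "dr": [0, 0, 1], "jaw": 1},
  {"offset": [0, 0, 0], "dr": [0, 0, 1], "jaw": 1},
], newtons=35)

```text
t: 0.72
eef_pos: [220.2, 690.5, 235.1]
tool_rot: [-180.0, 0.0, 132.1]
ft_force: [0.7, -0.2, 0.1]
finger_gap: 93.4
finger_force: 0.0
```

move_arm([
  {"offset": [0, 0, 0], "dr": [0, 0, 1], "jaw": 1},
  {"offset": [0, 0, 0], "dr": [0, 0, 1], "jaw": 1},
  {"offset": [0, 0, 0], "dr": [0, 0, 1], "jaw": 1},
  {"offset": [0, 0, 0], "dr": [0, 0, 1], "jaw": 1},
  {"offset": [0, 0, 0], "dr": [0, 0, 1], "jaw": 1},
])

```text
t: 1.35
eef_pos: [220.1, 690.5, 235.1]
tool_rot: [-180.0, 0.0, 102.1]
ft_force: [-0.5, 0.2, 0.3]
finger_gap: 93.1
finger_force: 0.0
```

move_arm([
  {"offset": [0, 0, 0], "dr": [0, 0, 1], "jaw": 1},
  {"offset": [0, 0, 0], "dr": [0, 0, 1], "jaw": 1},
  {"offset": [0, 0, 0], "dr": [0, 0, 0.05], "jaw": 1},
  {"offset": [0, 0, 0], "dr": [0, 0, 0], "jaw": 1},
])

```text
t: 1.85
eef_pos: [220.2, 690.6, 235.4]
tool_rot: [-180.0, 0.0, 90.1]
ft_force: [-0.4, 0.1, -1.0]
finger_gap: 92.7
finger_force: 0.0
```

move_arm([
  {"offset": [-0.97, 0.435, 0], "jaw": 1},
  {"offset": [-0.97, 0.435, 0], "jaw": 1},
  {"offset": [-0.97, 0.435, 0], "jaw": 1},
  {"offset": [-0.97, 0.435, 0], "jaw": 1},
  {"offset": [-0.97, 0.435, 0], "jaw": 1},
])

```text
invalid input at $.deltas[0]: expected keys offset, dr, jaw
```

move_arm([
  {"offset": [-0.97, 0.435, 0], "jaw": 1},
  {"offset": [-0.97, 0.435, 0], "jaw": 1},
  {"offset": [-0.97, 0.435, 0], "jaw": 1},
  {"offset": [-0.97, 0.435, 0], "jaw": 1},
  {"offset": [-0.97, 0.435, 0], "jaw": 1},
])

```text
invalid input at $.deltas[0]: expected keys offset, dr, jaw
```

move_arm([
  {"offset": [-0.97, 0.435, 0], "jaw": 1},
  {"offset": [-0.97, 0.435, 0], "jaw": 1},
  {"offset": [0, 0, 0], "jaw": 1},
  {"offset": [0, 0, 0], "jaw": 1},
])

```text
invalid input at $.deltas[0]: expected keys offset, dr, jaw
```

move_arm([
  {"offset": [-0.97, 0.435, 0], "dr": [0, 0, 0], "jaw": 1},
  {"offset": [-0.97, 0.435, 0], "dr": [0, 0, 0], "jaw": 1},
  {"offset": [-0.97, 0.435, 0], "dr": [0, 0, 0], "jaw": 1},
  {"offset": [-0.97, 0.435, 0], "dr": [0, 0, 0], "jaw": 1},
  {"offset": [-0.97, 0.435, 0], "dr": [0, 0, 0], "jaw": 1},
])

```text
t: 2.48
eef_pos: [307.9, 495.4, 235.8]
tool_rot: [180.0, -0.0, 90.1]
ft_force: [0.4, -1.2, 0.5]
finger_gap: 93.2
finger_force: 0.0
```

move_arm([
  {"offset": [-0.97, 0.435, 0], "dr": [0, 0, 0], "jaw": 1},
  {"offset": [-0.97, 0.435, 0], "dr": [0, 0, 0], "jaw": 1},
  {"offset": [-0.97, 0.435, 0], "dr": [0, 0, 0], "jaw": 1},
  {"offset": [-0.97, 0.435, 0], "dr": [0, 0, 0], "jaw": 1},
  {"offset": [-0.97, 0.435, 0], "dr": [0, 0, 0], "jaw": 1},
])

```text
t: 3.1
eef_pos: [395.0, 301.5, 235.9]
tool_rot: [180.0, -0.0, 90.1]
ft_force: [0.6, 0.2, -0.7]
finger_gap: 92.7
finger_force: 0.0
```

move_arm([
  {"offset": [-0.97, 0.435, 0], "dr": [0, 0, 0], "jaw": 1},
  {"offset": [-0.97, 0.435, 0], "dr": [0, 0, 0], "jaw": 1},
  {"offset": [0, 0, 0], "dr": [0, 0, 0], "jaw": 1},
  {"offset": [0, 0, 0], "dr": [0, 0, 0], "jaw": 1},
])

```text
t: 3.6
eef_pos: [429.2, 225.5, 235.8]
tool_rot: [180.0, -0.0, 90.1]
ft_force: [-0.1, 0.5, 0.9]
finger_gap: 93.0
finger_force: 0.0
```

move_arm([
  {"offset": [-0.015, 0, 0.8], "dr": [0, 0, 0], "jaw": 1},
  {"offset": [0, 0, 0.8], "dr": [0, 0, 0], "jaw": 1},
  {"offset": [0, 0, 0.7], "dr": [0, 0, 0], "jaw": 1},
  {"offset": [0, 0, 0.32], "dr": [0, 0, 0], "jaw": 1},
  {"offset": [0, 0, 0], "dr": [0, 0, 0], "jaw": 1},
])

```text
t: 4.22
eef_pos: [428.8, 225.0, 130.4]
tool_rot: [-179.9, 0.0, 90.1]
ft_force: [-0.4, 0.6, 0.5]
finger_gap: 92.9
finger_force: 0.0
```

move_arm([
  {"offset": [0, 0, 0], "dr": [0, 0, 0], "jaw": -0.03},
  {"offset": [0, 0, 0], "dr": [0, 0, 0], "jaw": -0.03},
  {"offset": [0, 0, 0], "dr": [0, 0, 0], "jaw": -0.03},
  {"offset": [0, 0, 0], "dr": [0, 0, 0], "jaw": -0.03},
])

```text
t: 4.72
eef_pos: [429.3, 224.6, 131.2]
tool_rot: [180.0, -0.0, 90.0]
ft_force: [-0.5, -0.1, -0.8]
finger_gap: 57.0
finger_force: 0.0
```

move_arm([
  {"offset": [0, 0, 0], "dr": [0, 0, 0], "jaw": -1},
  {"offset": [0, 0, 0], "dr": [0, 0, 0], "jaw": -1},
  {"offset": [0, 0, 0], "dr": [0, 0, 0], "jaw": -1},
  {"offset": [0, 0, 0], "dr": [0, 0, 0], "jaw": -1},
])

```text
t: 5.22
eef_pos: [429.4, 224.6, 130.9]
tool_rot: [180.0, -0.0, 90.0]
ft_force: [1.4, 0.0, 2.3]
finger_gap: 43.8
finger_force: 34.7
```

move_arm([
  {"offset": [0, 0, -0.1], "dr": [0, 0, 0], "jaw": -1},
  {"offset": [0, 0, -0.3], "dr": [0, 0, 0], "jaw": -1},
  {"offset": [0, 0, 0], "dr": [0, 0, 0], "jaw": -1},
])

```text
t: 5.6
eef_pos: [429.4, 224.7, 147.7]
tool_rot: [179.9, -0.0, 90.0]
ft_force: [0.3, -0.4, -4.2]
finger_gap: 43.9
finger_force: 34.9
```

move_arm([
  {"offset": [0, 0, -0.7], "dr": [0, 0, 0], "jaw": -1},
  {"offset": [0, 0, -0.8], "dr": [0, 0, 0], "jaw": -1},
  {"offset": [0, 0.3, -0.6], "dr": [0, 0, 0], "jaw": -1},
  {"offset": [0, 0.7, 0], "dr": [0, 0, 0], "jaw": -1},
  {"offset": [-0.1, 0.8, 0], "dr": [0, 0, 0], "jaw": -1},
])

```text
t: 6.22
eef_pos: [501.4, 221.1, 231.3]
tool_rot: [180.0, -0.1, 90.1]
ft_force: [-0.4, 0.4, -4.8]
finger_gap: 43.7
finger_force: 34.9
```

move_arm([
  {"offset": [-0.3, 0.8, 0], "dr": [0, 0, 0], "jaw": -1},
  {"offset": [-0.5, 0.7, 0], "dr": [0, 0, 0], "jaw": -1},
  {"offset": [-0.7, 0.4, 0], "dr": [0, 0, 0], "jaw": -1},
  {"offset": [-0.8, 0.2, 0], "dr": [0, 0, 0], "jaw": -1},
  {"offset": [-0.8, 0.2, 0], "dr": [0, 0, 0], "jaw": -1},
])

```text
t: 6.85
eef_pos: [593.0, 95.6, 230.4]
tool_rot: [-179.9, 0.0, 90.0]
ft_force: [0.2, 0.6, -3.9]
finger_gap: 43.9
finger_force: 34.9
```

move_arm([
  {"offset": [-0.8, 0.2, 0], "dr": [0, 0, 0], "jaw": -1},
  {"offset": [-0.8, 0.2, 0], "dr": [0, 0, 0], "jaw": -1},
  {"offset": [-0.8, 0.2, 0], "dr": [0, 0, 0], "jaw": -1},
  {"offset": [-0.8, 0.2, 0], "dr": [0, 0, 0], "jaw": -1},
  {"offset": [-0.8, 0.2, 0], "dr": [0, 0, 0], "jaw": -1},
])

```text
t: 7.48
eef_pos: [633.0, -64.3, 230.5]
tool_rot: [-180.0, -0.0, 90.0]
ft_force: [1.1, 0.6, -3.7]
finger_gap: 44.2
finger_force: 34.9
```

move_arm([
  {"offset": [-0.8, 0.2, 0], "dr": [0, 0, 0], "jaw": -1},
  {"offset": [-0.8, 0.2, 0], "dr": [0, 0, 0], "jaw": -1},
  {"offset": [-0.7, 0.2, 0], "dr": [0, 0, 0], "jaw": -1},
  {"offset": [-0.4, 0, 0], "dr": [0, 0, 0], "jaw": -1},
  {"offset": [0, 0, 0], "dr": [0, 0, 0], "jaw": -1},
])

```text
t: 8.1
eef_pos: [656.4, -172.5, 230.5]
tool_rot: [-179.9, 0.0, 89.9]
ft_force: [0.0, 1.4, -5.0]
finger_gap: 44.3
finger_force: 35.0
```

move_arm([
  {"offset": [-0.31, -0.38, 0], "dr": [0, 0, 0], "jaw": -1},
  {"offset": [0, 0, 0.6], "dr": [0, 0, 0], "jaw": -1},
  {"offset": [0, 0, 0.7], "dr": [0, 0, 0], "jaw": -1},
  {"offset": [0, 0, 0.65], "dr": [0, 0, 0], "jaw": -1},
  {"offset": [0, 0, 0], "dr": [0, 0, 0], "jaw": -1},
])

```text
t: 8.72
eef_pos: [640.0, -182.8, 151.4]
tool_rot: [-179.8, -0.1, 90.1]
ft_force: [-0.3, 0.7, -4.0]
finger_gap: 43.8
finger_force: 35.1
```

```bash
cat > look.py <<'E'
from h import *
import sys
RR={185:21.5,160:20,135:18.5,110:17}
def shells(tag, show=False):
    im=[]
    for n in('top','side'):
        p,d=optics.capture(n); im.append(p[...,::-1]); P=cloud(n,d); z=P[...,2]; hsv=cv2.cvtColor(p,cv2.COLOR_RGB2HSV)
        ok=((z>75)&(z<230)&(P[...,0]>350)&(P[...,0]<700)&(abs(P[...,1])<280)).astype('u1')
        k,l,st,ce=cv2.connectedComponentsWithStats(ok)
        for i in range(1,k):
            if st[i,4]<60: continue
            Q=P[l==i]; H=np.percentile(Q[:,2],98); lo=16 if np.median(Q[:,0])>570 else 0
            h=min(RR,key=lambda q:abs(q+lo-H))
            o=[]
            for a,b in((.5,.68),(.68,.85)):
                B=Q[(Q[:,2]-lo>a*h)&(Q[:,2]-lo<b*h)]; o.append(circ(B[:,:2],RR[h])[0].round(1) if len(B)>10 else None)
            U=Q[Q[:,2]>H-6]; print(n,ce[i].round(),st[i,4],'H',round(H-lo,1),'rim',circ(U[:,:2])[0].round(1),'neck lo/hi',*o)
    if show: 
        o=np.hstack([cv2.resize(i,(400,300)) for i in im]); cv2.imwrite(f'pics/{tag}.png',o)
if __name__=='__main__': shells(sys.argv[1],len(sys.argv)>2)
E
python3 look.py held1 s
```

```text
top [266. 214.] 123 H 141.0 rim [441.3  72.2] neck lo/hi None None
side [249. 192.] 414 H 137.1 rim [441.7  59.9] neck lo/hi [442.7  62.2] [443.1  62.5]
side [377. 213.] 1323 H 211.7 rim [ 594.6 -179.7] neck lo/hi [ 641.  -184.1] [ 638.8 -183.8]
side [276. 223.] 292 H 112.3 rim [446.3 -57.1] neck lo/hi None [447.2 -55.2]
side [315. 250.] 758 H 161.9 rim [ 458.5 -194.6] neck lo/hi [ 459.8 -193.2] [ 459.9 -193.3]
side [403. 245.] 234 H 81.7 rim [ 642.8 -296.2] neck lo/hi [ 654.7 -270.8] [ 649.5 -268. ]
```

View pics/held1.png

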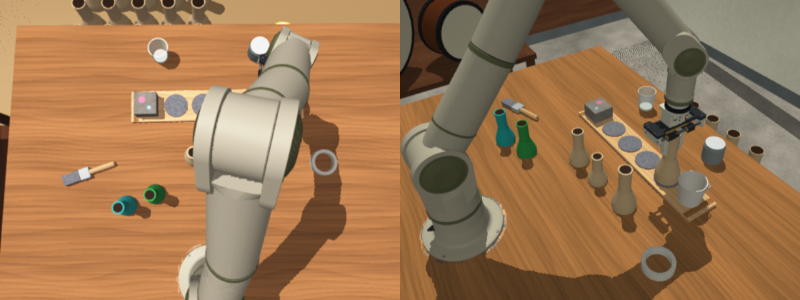

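The large shell hangs upright over the pad by the bucket, at composite px (668,165). I'll nudge it and lower.

move_arm([
  {"offset": [-0.05, 0.02, 0.05], "dr": [0, 0, 0], "jaw": -1},
  {"offset": [0, 0, 0.03], "dr": [0, 0, 0], "jaw": -1},
  {"offset": [0, 0, 0.02], "dr": [0, 0, 0], "jaw": -1},
  {"offset": [0, 0, 0], "dr": [0, 0, 0], "jaw": -1},
])

```text
t: 9.32
eef_pos: [642.9, -185.8, 148.9]
tool_rot: [180.0, -0.0, 90.0]
ft_force: [-0.0, 0.7, -3.8]
finger_gap: 44.0
finger_force: 35.1
```

move_arm([
  {"offset": [0, -0.03, 0.02], "dr": [0, 0, 0], "jaw": -1},
  {"offset": [0, 0, 0.02], "dr": [0, 0, 0], "jaw": -1},
  {"offset": [0, 0, 0], "dr": [0, 0, 0], "jaw": -1},
])

```text
t: 9.7
eef_pos: [641.7, -185.9, 147.2]
tool_rot: [180.0, 0.0, 90.0]
ft_force: [-0.3, 0.6, -4.5]
finger_gap: 44.0
finger_force: 35.0
```

move_arm([
  {"offset": [0, 0, 0.02], "dr": [0, 0, 0], "jaw": -1},
  {"offset": [0, 0, 0], "dr": [0, 0, 0], "jaw": -1},
])

```text
t: 9.95
eef_pos: [641.8, -186.4, 147.1]
tool_rot: [180.0, 0.0, 90.0]
ft_force: [-2.4, -1.6, 4.0]
finger_gap: 43.9
finger_force: 34.8
```

move_arm([
  {"offset": [0, 0, 0.02], "dr": [0, 0, 0], "jaw": -1},
  {"offset": [0, 0, 0], "dr": [0, 0, 0], "jaw": -1},
])

```text
t: 10.2
eef_pos: [641.9, -186.5, 147.0]
tool_rot: [179.9, 0.0, 90.0]
ft_force: [-3.2, -1.1, 11.1]
finger_gap: 44.2
finger_force: 34.5
```

move_arm([
  {"offset": [0, 0, -0.02], "dr": [0, 0, 0], "jaw": -1},
  {"offset": [0, 0, 0], "dr": [0, 0, 0], "jaw": 0.1},
  {"offset": [0, 0, 0], "dr": [0, 0, 0], "jaw": 0.4},
  {"offset": [0, 0, 0], "dr": [0, 0, 0], "jaw": 0.8},
  {"offset": [0, 0, 0], "dr": [0, 0, 0], "jaw": 1},
])

```text
t: 10.82
eef_pos: [641.7, -185.7, 146.3]
tool_rot: [180.0, -0.0, 90.0]
ft_force: [0.0, 0.6, 0.2]
finger_gap: 76.7
finger_force: 0.0
```

move_arm([
  {"offset": [0, 0, 0], "dr": [0, 0, 0], "jaw": 1},
  {"offset": [0, 0, 0], "dr": [0, 0, 0], "jaw": 1},
  {"offset": [0, 0, -0.3], "dr": [0, 0, 0], "jaw": 1},
  {"offset": [0, 0, -0.7], "dr": [0, 0, 0], "jaw": 1},
  {"offset": [0, 0, -0.9], "dr": [0, 0, 0], "jaw": 1},
])

```text
t: 11.45
eef_pos: [641.4, -185.8, 223.5]
tool_rot: [-180.0, -0.0, 90.0]
ft_force: [-0.6, 0.6, -0.8]
finger_gap: 92.8
finger_force: 0.0
```

move_arm([
  {"offset": [0, 0, -0.3], "dr": [0, 0, 0], "jaw": 1},
  {"offset": [0, -0.9, 0], "dr": [0, 0, 0], "jaw": 1},
  {"offset": [-0.1, -0.95, 0], "dr": [0, 0, 0], "jaw": 1},
  {"offset": [-0.085, -0.95, 0], "dr": [0, 0, 0], "jaw": 1},
  {"offset": [0, -0.95, 0], "dr": [0, 0, 0], "jaw": 1},
])

```text
t: 12.08
eef_pos: [490.2, -193.4, 234.3]
tool_rot: [-180.0, 0.0, 90.0]
ft_force: [0.7, -0.2, 0.2]
finger_gap: 92.7
finger_force: 0.0
```

move_arm([
  {"offset": [0, -0.8, 0], "dr": [0, 0, 0], "jaw": 1},
  {"offset": [0, 0, 0], "dr": [0, 0, 0], "jaw": 1},
  {"offset": [0, 0, 0], "dr": [0, 0, 0], "jaw": 1},
])

```text
t: 12.45
eef_pos: [460.6, -193.2, 234.6]
tool_rot: [179.9, 0.0, 90.0]
ft_force: [0.1, -0.6, 0.2]
finger_gap: 92.9
finger_force: 0.0
```

```bash
python3 look.py s2; python3 -c "
from cell import env
s=env.read_state();print(s['eef_pos'],s['tool_rot'])"
```

```text
top [370. 133.] 762 H 188.8 rim [ 639.7 -185.2] neck lo/hi [ 640.6 -185.9] [ 640.8 -186.1]
top [395. 130.] 89 H 84.0 rim [ 642.7 -291.9] neck lo/hi [ 661.1 -263. ] [ 652.9 -265.4]
top [372. 207.] 287 H 164.2 rim [ 457.7 -185. ] neck lo/hi [ 458.6 -192.9] [ 458.5 -192.8]
top [270. 214.] 251 H 139.3 rim [441.3  62.4] neck lo/hi None None
top [317. 213.] 197 H 114.2 rim [445.5 -53.9] neck lo/hi None None
side [249. 192.] 415 H 136.4 rim [442.1  61.2] neck lo/hi [442.9  62.4] [443.   62.4]
side [379. 213.] 1181 H 186.4 rim [ 639.5 -188.9] neck lo/hi [ 641.9 -186.8] [ 642.2 -186.6]
side [276. 223.] 291 H 112.1 rim [446.4 -56.8] neck lo/hi None [447.2 -54.9]
side [315. 250.] 752 H 162.0 rim [ 457.9 -194.8] neck lo/hi [ 459.7 -193.3] [ 459.8 -193.2]
side [404. 245.] 240 H 82.0 rim [ 642.5 -297.2] neck lo/hi [ 656.  -271.4] [ 649.6 -268. ]
[ 460.78527635 -193.18859993  234.41786504] [1.79967426e+02 1.80401328e-02 9.00523773e+01]
```

move_arm([
  {"offset": [0, -0.03, 0.8], "dr": [0, 0, 0], "jaw": 1},
  {"offset": [0, 0, 0.9], "dr": [0, 0, 0], "jaw": 1},
  {"offset": [0, 0, 0.9], "dr": [0, 0, 0], "jaw": 1},
  {"offset": [0, 0, 0.43], "dr": [0, 0, 0], "jaw": 1},
  {"offset": [0, 0, 0], "dr": [0, 0, 0], "jaw": 0},
])

```text
t: 13.18
eef_pos: [458.5, -193.1, 111.8]
tool_rot: [-179.9, -0.0, 90.0]
ft_force: [0.0, 0.2, 0.8]
finger_gap: 86.8
finger_force: 0.0
```

move_arm([
  {"offset": [0, 0, 0], "dr": [0, 0, 0], "jaw": -0.03},
  {"offset": [0, 0, 0], "dr": [0, 0, 0], "jaw": -0.03},
  {"offset": [0, 0, 0], "dr": [0, 0, 0], "jaw": -0.03},
  {"offset": [0, 0, 0], "dr": [0, 0, 0], "jaw": -1},
  {"offset": [0, 0, 0], "dr": [0, 0, 0], "jaw": -1},
])

```text
t: 13.8
eef_pos: [459.0, -193.4, 113.6]
tool_rot: [179.9, 0.0, 90.0]
ft_force: [1.0, -0.1, 3.6]
finger_gap: 42.1
finger_force: 34.6
```

move_arm([
  {"offset": [0, 0, 0], "dr": [0, 0, 0], "jaw": -1},
  {"offset": [0, 0, 0], "dr": [0, 0, 0], "jaw": -1},
  {"offset": [0, 0, 0], "dr": [0, 0, 0], "jaw": -1},
])

```text
t: 14.18
eef_pos: [459.0, -193.4, 113.5]
tool_rot: [179.9, 0.0, 90.0]
ft_force: [1.6, 0.7, 5.5]
finger_gap: 42.2
finger_force: 34.4
```

move_arm([
  {"offset": [0, 0, -0.3], "dr": [0, 0, 0], "jaw": -1},
  {"offset": [0, 0, -0.7], "dr": [0, 0, 0], "jaw": -1},
  {"offset": [0, 0, -0.7], "dr": [0, 0, 0], "jaw": -1},
  {"offset": [0.5, 0.4, 0], "dr": [0, 0, 0], "jaw": -1},
  {"offset": [0.9, 0.7, 0], "dr": [0, 0, 0], "jaw": -1},
])

```text
t: 14.8
eef_pos: [501.8, -138.0, 182.2]
tool_rot: [-180.0, 0.0, 89.8]
ft_force: [0.6, -0.2, -3.1]
finger_gap: 42.0
finger_force: 35.0
```

move_arm([
  {"offset": [0.9, 0.7, 0], "dr": [0, 0, 0], "jaw": -1},
  {"offset": [0.2, 0.8, 0], "dr": [0, 0, 0], "jaw": -1},
  {"offset": [0.2, 0.8, 0], "dr": [0, 0, 0], "jaw": -1},
  {"offset": [0.1, 0.7, 0], "dr": [0, 0, 0], "jaw": -1},
  {"offset": [0.01, 0.41, 0], "dr": [0, 0, 0], "jaw": -1},
])

```text
t: 15.42
eef_pos: [639.4, -80.1, 181.2]
tool_rot: [-179.9, 0.0, 90.1]
ft_force: [-0.6, -0.5, -3.3]
finger_gap: 42.5
finger_force: 35.0
```

move_arm([
  {"offset": [0, 0, 0], "dr": [0, 0, 0], "jaw": -1},
  {"offset": [0, 0, 0.5], "dr": [0, 0, 0], "jaw": -1},
  {"offset": [0, 0, 0.5], "dr": [0, 0, 0], "jaw": -1},
  {"offset": [0, 0, 0], "dr": [0, 0, 0], "jaw": -1},
  {"offset": [0, 0, 0], "dr": [0, 0, 0], "jaw": -1},
])

```text
t: 16.05
eef_pos: [638.5, -81.1, 142.0]
tool_rot: [180.0, 0.0, 90.0]
ft_force: [0.1, -0.4, -3.7]
finger_gap: 42.5
finger_force: 35.0
```

```bash
python3 look.py held2; python3 -c "
from cell import env
s=env.read_state();print(s['eef_pos'],s['tool_rot'])"
```

```text
top [374. 131.] 545 H 189.2 rim [ 640.2 -185.6] neck lo/hi [ 641.  -186.3] [ 640.7 -186.2]
top [396. 136.] 130 H 84.8 rim [ 642.1 -293.1] neck lo/hi [ 646.9 -264.5] [ 643.7 -264.9]
side [349. 184.] 1450 H 212.4 rim [ 14673.9 678032.3] neck lo/hi [639.9 -80.4] [635.8 -80.2]
side [249. 192.] 415 H 137.1 rim [441.1  60.2] neck lo/hi [443.3  62.4] [443.2  62.3]
side [379. 213.] 1192 H 186.4 rim [ 639.7 -188.4] neck lo/hi [ 641.8 -186.7] [ 641.9 -186.6]
side [276. 224.] 294 H 112.4 rim [446.6 -56.2] neck lo/hi None [447.1 -55.5]
side [403. 245.] 236 H 81.5 rim [ 642.8 -296.1] neck lo/hi [ 654.6 -270.5] [ 649.4 -267.7]
[638.99909822 -81.05291725 142.24280153] [1.79936945e+02 7.30689698e-03 8.99935854e+01]
```

move_arm([
  {"offset": [0, 0, 0.26], "dr": [0, 0, 0], "jaw": -1},
  {"offset": [0, 0, 0], "dr": [0, 0, 0], "jaw": -1},
  {"offset": [0, 0, 0.02], "dr": [0, 0, 0], "jaw": -1},
  {"offset": [0, 0, 0.02], "dr": [0, 0, 0], "jaw": -1},
  {"offset": [0, 0, 0], "dr": [0, 0, 0], "jaw": -1},
])

```text
t: 16.77
eef_pos: [639.2, -81.0, 129.7]
tool_rot: [180.0, 0.0, 90.0]
ft_force: [-0.1, 0.5, 0.9]
finger_gap: 42.4
finger_force: 34.7
```

move_arm([
  {"offset": [0, 0, 0.02], "dr": [0, 0, 0], "jaw": -1},
  {"offset": [0, 0, 0], "dr": [0, 0, 0], "jaw": -1},
])

```text
t: 17.02
eef_pos: [639.4, -81.0, 129.6]
tool_rot: [179.9, -0.0, 90.0]
ft_force: [-1.7, -0.0, 7.8]
finger_gap: 42.6
finger_force: 34.3
```

move_arm([
  {"offset": [0, 0, -0.02], "dr": [0, 0, 0], "jaw": -1},
  {"offset": [0, 0, 0], "dr": [0, 0, 0], "jaw": 0.1},
  {"offset": [0, 0, 0], "dr": [0, 0, 0], "jaw": 0.4},
  {"offset": [0, 0, 0], "dr": [0, 0, 0], "jaw": 0.8},
  {"offset": [0, 0, 0], "dr": [0, 0, 0], "jaw": 1},
])

```text
t: 17.65
eef_pos: [638.8, -80.8, 129.2]
tool_rot: [-180.0, 0.0, 90.0]
ft_force: [0.5, -0.8, -0.0]
finger_gap: 76.6
finger_force: 0.0
```

move_arm([
  {"offset": [0, 0, 0], "dr": [0, 0, 0], "jaw": 1},
  {"offset": [0, 0, 0], "dr": [0, 0, 0], "jaw": 1},
  {"offset": [0, 0, -0.3], "dr": [0, 0, 0], "jaw": 1},
  {"offset": [0, 0, -0.7], "dr": [0, 0, 0], "jaw": 1},
  {"offset": [0, 0, -0.9], "dr": [0, 0, 0], "jaw": 1},
])

```text
t: 18.27
eef_pos: [638.5, -80.8, 206.3]
tool_rot: [-179.9, 0.0, 90.0]
ft_force: [-0.4, -0.0, 0.0]
finger_gap: 93.0
finger_force: 0.0
```

move_arm([
  {"offset": [0, 0, -0.3], "dr": [0, 0, 0], "jaw": 1},
  {"offset": [0.6, -0.8, 0], "dr": [0, 0, 0], "jaw": 1},
  {"offset": [0.6, -0.8, 0], "dr": [0, 0, 0], "jaw": 1},
  {"offset": [0.6, -0.8, 0], "dr": [0, 0, 0], "jaw": 1},
  {"offset": [0.6, -0.8, 0], "dr": [0, 0, 0], "jaw": 1},
])

```text
t: 18.9
eef_pos: [509.5, 15.9, 217.1]
tool_rot: [-180.0, -0.0, 90.0]
ft_force: [-0.0, 0.4, 0.4]
finger_gap: 93.0
finger_force: 0.0
```

move_arm([
  {"offset": [0.6, -0.8, 0], "dr": [0, 0, 0], "jaw": 1},
  {"offset": [0.58, -0.9, 0], "dr": [0, 0, 0], "jaw": 1},
  {"offset": [0, 0, 0], "dr": [0, 0, 0], "jaw": 1},
  {"offset": [0, 0, 0], "dr": [0, 0, 0], "jaw": 1},
])

```text
t: 19.4
eef_pos: [443.6, 62.3, 217.5]
tool_rot: [179.9, -0.0, 90.0]
ft_force: [-0.3, 0.1, 0.2]
finger_gap: 93.3
finger_force: 0.0
```

```bash
python3 look.py s3; python3 -c "
from cell import env
s=env.read_state();print(s['eef_pos'],s['tool_rot'])"
```

```text
top [370. 133.] 762 H 188.7 rim [ 639.9 -185.8] neck lo/hi [ 640.6 -186. ] [ 640.7 -186.2]
top [327. 135.] 526 H 164.3 rim [637.4 -80.6] neck lo/hi [638.2 -80.6] [638.3 -80.7]
top [396. 136.] 133 H 84.9 rim [ 642.2 -293.4] neck lo/hi [ 647.9 -264.4] [ 639.3 -265. ]
top [317. 213.] 197 H 114.5 rim [446.2 -54.6] neck lo/hi None None
side [267. 151.] 85 H 229.2 rim [497.9  60.3] neck lo/hi None None
side [227. 166.] 77 H 229.4 rim [389.5  60.8] neck lo/hi None None
side [350. 191.] 780 H 161.7 rim [638.3 -83.1] neck lo/hi [639.5 -81.4] [639.8 -81.4]
side [249. 192.] 418 H 137.2 rim [442.   60.6] neck lo/hi [442.8  62. ] [442.5  62.4]
side [379. 213.] 1188 H 186.2 rim [ 639.1 -189.1] neck lo/hi [ 641.9 -186.7] [ 641.7 -186.7]
side [276. 223.] 291 H 112.2 rim [447.  -56.6] neck lo/hi None [447.8 -54.7]
side [403. 245.] 237 H 82.4 rim [ 642.7 -295.4] neck lo/hi [ 653.6 -270.6] [ 651.2 -268.2]
[443.88029208  61.8459714  217.31768844] [1.79946819e+02 1.44914257e-02 8.99569967e+01]
```

move_arm([
  {"offset": [0, -0.02, 0.8], "dr": [0, 0, 0], "jaw": 1},
  {"offset": [0, 0, 0.9], "dr": [0, 0, 0], "jaw": 1},
  {"offset": [0, 0, 0.9], "dr": [0, 0, 0], "jaw": 1},
  {"offset": [0, 0, 0.46], "dr": [0, 0, 0], "jaw": 1},
  {"offset": [0, 0, 0], "dr": [0, 0, 0], "jaw": 0},
])

```text
t: 20.12
eef_pos: [442.1, 61.3, 93.6]
tool_rot: [-179.9, 0.1, 89.9]
ft_force: [1.1, -0.3, 0.8]
finger_gap: 87.0
finger_force: 0.0
```

move_arm([
  {"offset": [0, 0, 0], "dr": [0, 0, 0], "jaw": -0.1},
  {"offset": [0, 0, 0], "dr": [0, 0, 0], "jaw": -0.1},
  {"offset": [0, 0, 0], "dr": [0, 0, 0], "jaw": -0.1},
  {"offset": [0, 0, 0], "dr": [0, 0, 0], "jaw": -1},
  {"offset": [0, 0, 0], "dr": [0, 0, 0], "jaw": -1},
])

```text
t: 20.75
eef_pos: [442.4, 62.5, 95.1]
tool_rot: [179.9, -0.0, 90.0]
ft_force: [0.2, 0.1, 1.6]
finger_gap: 39.8
finger_force: 35.0
```

move_arm([
  {"offset": [0, 0, 0], "dr": [0, 0, 0], "jaw": -1},
  {"offset": [0, 0, 0], "dr": [0, 0, 0], "jaw": -1},
  {"offset": [0, 0, 0], "dr": [0, 0, 0], "jaw": -1},
])

```text
t: 21.12
eef_pos: [442.5, 62.5, 95.1]
tool_rot: [179.9, -0.0, 90.0]
ft_force: [1.8, 0.1, 5.8]
finger_gap: 39.9
finger_force: 35.0
```

move_arm([
  {"offset": [0, 0, -0.3], "dr": [0, 0, 0], "jaw": -1},
  {"offset": [0, 0, -0.7], "dr": [0, 0, 0], "jaw": -1},
  {"offset": [0, 0, -0.6], "dr": [0, 0, 0], "jaw": -1},
  {"offset": [-0.1, 0.5, 0], "dr": [0, 0, 0], "jaw": -1},
  {"offset": [-0.15, 0.8, 0], "dr": [0, 0, 0], "jaw": -1},
])

```text
t: 21.75
eef_pos: [493.2, 52.5, 159.6]
tool_rot: [-179.9, -0.0, 90.1]
ft_force: [0.9, -0.1, -3.2]
finger_gap: 40.1
finger_force: 35.0
```

move_arm([
  {"offset": [-0.2, 0.9, 0], "dr": [0, 0, 0], "jaw": -1},
  {"offset": [-0.2, 0.9, 0], "dr": [0, 0, 0], "jaw": -1},
  {"offset": [-0.2, 0.8, 0], "dr": [0, 0, 0], "jaw": -1},
  {"offset": [-0.1, 0.7, 0], "dr": [0, 0, 0], "jaw": -1},
  {"offset": [0, 0.28, 0], "dr": [0, 0, 0], "jaw": -1},
])

```text
t: 22.38
eef_pos: [637.7, 23.9, 158.8]
tool_rot: [-180.0, 0.0, 90.0]
ft_force: [-0.1, 0.5, -2.8]
finger_gap: 40.0
finger_force: 35.0
```

move_arm([
  {"offset": [0, 0, 0], "dr": [0, 0, 0], "jaw": -1},
  {"offset": [0, 0, 0.5], "dr": [0, 0, 0], "jaw": -1},
  {"offset": [0, 0, 0.4], "dr": [0, 0, 0], "jaw": -1},
  {"offset": [0, 0, 0], "dr": [0, 0, 0], "jaw": -1},
  {"offset": [0, 0, 0], "dr": [0, 0, 0], "jaw": -1},
])

```text
t: 23.0
eef_pos: [637.1, 24.3, 123.2]
tool_rot: [180.0, 0.0, 90.0]
ft_force: [-0.3, 0.7, -3.7]
finger_gap: 39.7
finger_force: 35.0
```

```bash
python3 look.py held3; python3 -c "
from cell import env
s=env.read_state();print(s['eef_pos'],s['tool_rot'])"
```

```text
top [370. 133.] 767 H 188.2 rim [ 640.  -185.8] neck lo/hi [ 640.7 -186. ] [ 640.7 -186. ]
top [327. 135.] 522 H 164.2 rim [637.  -80.6] neck lo/hi [638.3 -80.7] [638.3 -80.6]
top [396. 136.] 131 H 85.2 rim [ 642.  -292.8] neck lo/hi [ 648.8 -263.9] [ 640.3 -264.7]
top [317. 213.] 197 H 114.2 rim [445.5 -54.4] neck lo/hi None None
side [322. 159.] 1582 H 212.8 rim [631.1 852.3] neck lo/hi [637.6  26.3] [635.2  26. ]
side [349. 191.] 781 H 161.4 rim [637.8 -83.1] neck lo/hi [639.6 -81.2] [639.8 -81.2]
side [379. 213.] 1183 H 186.3 rim [ 639.7 -188.3] neck lo/hi [ 642.1 -186.8] [ 642.2 -186.6]
side [276. 224.] 298 H 112.5 rim [446.5 -56.2] neck lo/hi None [447.4 -55.3]
side [403. 245.] 236 H 81.4 rim [ 643.  -296.6] neck lo/hi [ 653.8 -270.5] [ 650.5 -268.1]
[637.50054821  24.32458429 123.50657527] [ 1.79947459e+02 -3.91268059e-03  9.00032218e+01]
```

move_arm([
  {"offset": [0, 0, 0.26], "dr": [0, 0, 0], "jaw": -1},
  {"offset": [0, 0, 0], "dr": [0, 0, 0], "jaw": -1},
  {"offset": [0, 0, 0.02], "dr": [0, 0, 0], "jaw": -1},
  {"offset": [0, 0, 0.02], "dr": [0, 0, 0], "jaw": -1},
  {"offset": [0, 0, 0], "dr": [0, 0, 0], "jaw": -1},
])

```text
t: 23.72
eef_pos: [637.3, 24.3, 111.2]
tool_rot: [180.0, -0.0, 90.0]
ft_force: [-1.4, -0.4, 1.5]
finger_gap: 39.6
finger_force: 35.0
```

move_arm([
  {"offset": [0, 0, 0.02], "dr": [0, 0, 0], "jaw": -1},
  {"offset": [0, 0, 0], "dr": [0, 0, 0], "jaw": -1},
])

```text
t: 23.98
eef_pos: [637.5, 24.3, 111.2]
tool_rot: [179.9, -0.0, 90.0]
ft_force: [-4.1, -0.3, 9.7]
finger_gap: 40.2
finger_force: 35.0
```

move_arm([
  {"offset": [0, 0, -0.02], "dr": [0, 0, 0], "jaw": -1},
  {"offset": [0, 0, 0], "dr": [0, 0, 0], "jaw": 0},
  {"offset": [0, 0, 0], "dr": [0, 0, 0], "jaw": 0.4},
  {"offset": [0, 0, 0], "dr": [0, 0, 0], "jaw": 0.8},
  {"offset": [0, 0, 0], "dr": [0, 0, 0], "jaw": 1},
])

```text
t: 24.6
eef_pos: [637.3, 24.4, 110.8]
tool_rot: [180.0, 0.0, 90.0]
ft_force: [-0.6, -0.3, -0.6]
finger_gap: 72.0
finger_force: 0.0
```

move_arm([
  {"offset": [0, 0, 0], "dr": [0, 0, 0], "jaw": 1},
  {"offset": [0, 0, 0], "dr": [0, 0, 0], "jaw": 1},
  {"offset": [0, 0, -0.3], "dr": [0, 0, 0], "jaw": 1},
  {"offset": [0, 0, -0.7], "dr": [0, 0, 0], "jaw": 1},
  {"offset": [0, 0, -0.9], "dr": [0, 0, 0], "jaw": 1},
])

```text
t: 25.22
eef_pos: [636.9, 24.3, 187.9]
tool_rot: [-179.9, 0.0, 90.0]
ft_force: [0.6, -0.6, -0.2]
finger_gap: 93.0
finger_force: 0.0
```

move_arm([
  {"offset": [0, 0, -0.4], "dr": [0, 0, 0], "jaw": 1},
  {"offset": [0, -0.9, 0], "dr": [0, 0, 0], "jaw": 1},
  {"offset": [-0.4, -1, 0], "dr": [0, 0, 0], "jaw": 1},
  {"offset": [-0.6, -1, 0], "dr": [0, 0, 0], "jaw": 1},
  {"offset": [-0.6, -1, 0], "dr": [0, 0, 0], "jaw": 1},
])

```text
t: 25.85
eef_pos: [479.8, -40.1, 202.8]
tool_rot: [180.0, 0.0, 90.0]
ft_force: [0.2, -0.6, -0.2]
finger_gap: 92.9
finger_force: 0.0
```

move_arm([
  {"offset": [-0.38, -0.86, 0], "dr": [0, 0, 0], "jaw": 1},
  {"offset": [0, 0, 0], "dr": [0, 0, 0], "jaw": 1},
  {"offset": [0, 0, 0], "dr": [0, 0, 0], "jaw": 1},
])

```text
t: 26.22
eef_pos: [447.8, -54.6, 203.1]
tool_rot: [179.9, -0.0, 90.0]
ft_force: [0.3, 0.4, 0.4]
finger_gap: 92.5
finger_force: 0.0
```

```bash
python3 look.py s4; python3 -c "
from cell import env
s=env.read_state();print(s['eef_pos'],s['tool_rot'])"
```

```text
top [370. 133.] 762 H 188.9 rim [ 640.4 -185.5] neck lo/hi [ 640.6 -186. ] [ 640.7 -186. ]
top [328. 134.] 472 H 164.2 rim [637.7 -80.4] neck lo/hi [638.5 -80.6] [638.5 -80.6]
top [396. 136.] 131 H 83.0 rim [ 642.3 -292.5] neck lo/hi [ 647.9 -264.4] [ 644.5 -264.9]
top [285. 137.] 361 H 138.6 rim [635.6  25.4] neck lo/hi [636.3  24.9] [636.4  25. ]
side [323. 172.] 486 H 136.5 rim [636.4  21.4] neck lo/hi [637.8  23.9] [637.9  24.1]
side [296. 178.] 144 H 229.0 rim [503.7 -55.3] neck lo/hi None None
side [350. 191.] 781 H 161.3 rim [637.7 -82.5] neck lo/hi [640.  -81.2] [639.8 -81.4]
side [379. 213.] 1186 H 186.3 rim [ 640.4 -188.5] neck lo/hi [ 642.2 -186.8] [ 642.2 -186.6]
side [254. 195.] 131 H 228.8 rim [394.5 -54.8] neck lo/hi None None
side [276. 224.] 298 H 111.9 rim [445.8 -57. ] neck lo/hi None [447.5 -54.9]
side [404. 245.] 240 H 82.4 rim [ 643.2 -296.3] neck lo/hi [ 655.5 -271.3] [ 650.2 -267.8]
[448.00113377 -54.38312589 202.83149169] [1.79958366e+02 7.33359332e-03 9.00657336e+01]
```

Small stands well. Tiny is next: TCP down from 203 to 77.

move_arm([
  {"offset": [-0.01, -0.02, 0.8], "dr": [0, 0, 0], "jaw": 1},
  {"offset": [0, 0, 0.9], "dr": [0, 0, 0], "jaw": 1},
  {"offset": [0, 0, 0.9], "dr": [0, 0, 0], "jaw": 1},
  {"offset": [0, 0, 0.53], "dr": [0, 0, 0], "jaw": 1},
  {"offset": [0, 0, 0], "dr": [0, 0, 0], "jaw": 0},
])

```text
t: 26.95
eef_pos: [446.0, -55.0, 76.2]
tool_rot: [-179.8, -0.0, 90.0]
ft_force: [-0.3, -0.8, 0.2]
finger_gap: 86.7
finger_force: 0.0
```

move_arm([
  {"offset": [0, 0, 0], "dr": [0, 0, 0], "jaw": -0.15},
  {"offset": [0, 0, 0], "dr": [0, 0, 0], "jaw": -0.15},
  {"offset": [0, 0, 0], "dr": [0, 0, 0], "jaw": -0.15},
  {"offset": [0, 0, 0], "dr": [0, 0, 0], "jaw": -1},
  {"offset": [0, 0, 0], "dr": [0, 0, 0], "jaw": -1},
])

```text
t: 27.58
eef_pos: [446.3, -55.2, 77.9]
tool_rot: [180.0, 0.0, 90.0]
ft_force: [0.3, -1.0, 1.4]
finger_gap: 37.8
finger_force: 16.0
```

move_arm([
  {"offset": [0, 0, 0], "dr": [0, 0, 0], "jaw": -1},
  {"offset": [0, 0, 0], "dr": [0, 0, 0], "jaw": -1},
  {"offset": [0, 0, 0], "dr": [0, 0, 0], "jaw": -1},
])

```text
t: 27.95
eef_pos: [446.5, -55.3, 77.8]
tool_rot: [179.9, 0.0, 90.0]
ft_force: [2.1, 0.8, 6.0]
finger_gap: 36.6
finger_force: 35.0
```

move_arm([
  {"offset": [0, 0, -0.3], "dr": [0, 0, 0], "jaw": -1},
  {"offset": [0, 0, -0.7], "dr": [0, 0, 0], "jaw": -1},
  {"offset": [0, 0, -0.6], "dr": [0, 0, 0], "jaw": -1},
  {"offset": [0.5, 0.3, 0], "dr": [0, 0, 0], "jaw": -1},
  {"offset": [0.8, 0.4, 0], "dr": [0, 0, 0], "jaw": -1},
])

```text
t: 28.58
eef_pos: [473.5, -3.5, 142.5]
tool_rot: [-180.0, 0.0, 89.9]
ft_force: [0.3, -0.6, -2.7]
finger_gap: 36.8
finger_force: 35.0
```

move_arm([
  {"offset": [0.9, 0.4, 0], "dr": [0, 0, 0], "jaw": -1},
  {"offset": [0.9, 0.4, 0], "dr": [0, 0, 0], "jaw": -1},
  {"offset": [0.8, 0.8, 0], "dr": [0, 0, 0], "jaw": -1},
  {"offset": [0.5, 0.9, 0], "dr": [0, 0, 0], "jaw": -1},
  {"offset": [0.2, 0.9, 0], "dr": [0, 0, 0], "jaw": -1},
])

```text
t: 29.2
eef_pos: [609.9, 130.6, 141.7]
tool_rot: [-179.9, 0.0, 90.1]
ft_force: [1.3, 0.5, -3.9]
finger_gap: 36.5
finger_force: 35.0
```

move_arm([
  {"offset": [0.025, 0.64, 0], "dr": [0, 0, 0], "jaw": -1},
  {"offset": [0, 0, 0.1], "dr": [0, 0, 0], "jaw": -1},
  {"offset": [0, 0, 0.4], "dr": [0, 0, 0], "jaw": -1},
  {"offset": [0, 0, 0.4], "dr": [0, 0, 0], "jaw": -1},
  {"offset": [0, 0, 0], "dr": [0, 0, 0], "jaw": -1},
])

```text
t: 29.82
eef_pos: [633.9, 129.5, 103.8]
tool_rot: [-179.8, 0.0, 90.0]
ft_force: [-0.0, -0.5, -4.2]
finger_gap: 36.8
finger_force: 35.0
```

move_arm([
  {"offset": [0, 0, 0], "dr": [0, 0, 0], "jaw": -1},
  {"offset": [0, 0, 0], "dr": [0, 0, 0], "jaw": -1},
])

```text
t: 30.08
eef_pos: [635.9, 129.7, 106.1]
tool_rot: [180.0, -0.0, 90.0]
ft_force: [-0.8, 0.5, -2.9]
finger_gap: 36.8
finger_force: 35.0
```

Contact is expected at about 93.8, so down 12.3.

move_arm([
  {"offset": [0, 0, 0.26], "dr": [0, 0, 0], "jaw": -1},
  {"offset": [0, 0, 0], "dr": [0, 0, 0], "jaw": -1},
  {"offset": [0, 0, 0.02], "dr": [0, 0, 0], "jaw": -1},
  {"offset": [0, 0, 0.02], "dr": [0, 0, 0], "jaw": -1},
  {"offset": [0, 0, 0], "dr": [0, 0, 0], "jaw": -1},
])

```text
t: 30.7
eef_pos: [635.8, 129.6, 93.9]
tool_rot: [180.0, -0.0, 90.0]
ft_force: [-0.7, 0.8, 0.4]
finger_gap: 36.7
finger_force: 35.0
```

move_arm([
  {"offset": [0, 0, 0.02], "dr": [0, 0, 0], "jaw": -1},
  {"offset": [0, 0, 0], "dr": [0, 0, 0], "jaw": -1},
])

```text
t: 30.95
eef_pos: [636.1, 129.6, 93.8]
tool_rot: [179.9, -0.0, 90.0]
ft_force: [-2.2, -0.7, 6.8]
finger_gap: 36.6
finger_force: 35.0
```

move_arm([
  {"offset": [0, 0, -0.02], "dr": [0, 0, 0], "jaw": -1},
  {"offset": [0, 0, 0], "dr": [0, 0, 0], "jaw": 0},
  {"offset": [0, 0, 0], "dr": [0, 0, 0], "jaw": 0.4},
  {"offset": [0, 0, 0], "dr": [0, 0, 0], "jaw": 0.8},
  {"offset": [0, 0, 0], "dr": [0, 0, 0], "jaw": 1},
])

```text
t: 31.58
eef_pos: [635.6, 129.8, 93.6]
tool_rot: [-180.0, 0.0, 90.0]
ft_force: [-0.2, -0.4, -0.1]
finger_gap: 71.7
finger_force: 0.0
```

move_arm([
  {"offset": [0, 0, 0], "dr": [0, 0, 0], "jaw": 1},
  {"offset": [0, 0, 0], "dr": [0, 0, 0], "jaw": 1},
  {"offset": [0, 0, -0.3], "dr": [0, 0, 0], "jaw": 1},
  {"offset": [0, 0, -0.7], "dr": [0, 0, 0], "jaw": 1},
  {"offset": [0, 0, -0.9], "dr": [0, 0, 0], "jaw": 1},
])

```text
t: 32.2
eef_pos: [635.3, 129.6, 170.7]
tool_rot: [-180.0, 0.0, 90.0]
ft_force: [-0.2, -0.2, -1.0]
finger_gap: 93.1
finger_force: 0.0
```

move_arm([
  {"offset": [0, 0, -0.9], "dr": [0, 0, 0], "jaw": 1},
  {"offset": [0, 0, -0.9], "dr": [0, 0, 0], "jaw": 1},
  {"offset": [0.9, -0.5, 0], "dr": [0, 0, 0], "jaw": 1},
  {"offset": [0.9, -0.5, 0], "dr": [0, 0, 0], "jaw": 1},
  {"offset": [0.9, -0.5, 0], "dr": [0, 0, 0], "jaw": 1},
])

```text
t: 32.83
eef_pos: [575.0, 238.7, 242.7]
tool_rot: [180.0, -0.0, 90.0]
ft_force: [0.2, 0.3, 0.5]
finger_gap: 92.8
finger_force: 0.0
```

move_arm([
  {"offset": [0.9, -0.5, 0], "dr": [0, 0, 0], "jaw": 1},
  {"offset": [0.9, -0.5, 0], "dr": [0, 0, 0], "jaw": 1},
  {"offset": [0, 0, 0], "dr": [0, 0, 0], "jaw": 1},
  {"offset": [0, 0, 0], "dr": [0, 0, 0], "jaw": 1},
])

```text
t: 33.33
eef_pos: [535.9, 309.1, 242.3]
tool_rot: [180.0, 0.0, 90.0]
ft_force: [1.6, -0.4, -0.1]
finger_gap: 92.9
finger_force: 0.0
```

```bash
python3 look.py fin s
```

```text
top [370. 133.] 761 H 188.6 rim [ 639.9 -185.4] neck lo/hi [ 640.7 -186. ] [ 640.6 -186. ]
top [327. 135.] 526 H 164.0 rim [637.6 -81. ] neck lo/hi [638.3 -80.8] [638.3 -80.7]
top [396. 136.] 130 H 84.6 rim [ 642.2 -293.8] neck lo/hi [ 648.2 -263.4] [ 640.3 -265.1]
top [285. 137.] 356 H 139.1 rim [635.8  25.4] neck lo/hi [636.3  24.7] [636.2  25. ]
top [243. 138.] 242 H 114.8 rim [634.7 131.1] neck lo/hi [635.2 130.5] [635.1 130.4]
side [299. 154.] 270 H 111.7 rim [635.6 127.7] neck lo/hi [636.5 129.7] [635.6 129.6]
side [323. 172.] 488 H 137.3 rim [637.2  22. ] neck lo/hi [638.  24.] [637.4  24. ]
side [349. 191.] 774 H 161.8 rim [638.4 -83.1] neck lo/hi [639.5 -81.3] [639.6 -81.4]
side [379. 213.] 1184 H 186.2 rim [ 639.5 -188.9] neck lo/hi [ 642.  -186.7] [ 642.1 -186.8]
side [404. 245.] 246 H 81.7 rim [ 642.6 -296.3] neck lo/hi [ 653.6 -270.9] [ 652.3 -268.8]
```

View pics/fin.png

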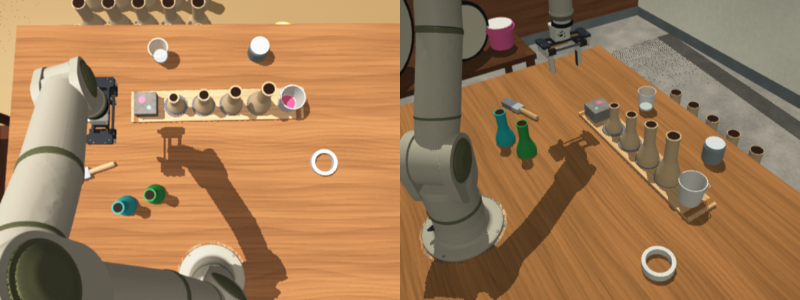

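All four shells stand upright on their pads, from the tallest by the bucket (composite px (668,160)) down to the shortest by the block (614,118). Each is within about 2 mm of its pad's centre.

```bash
python3 -c "
from cell import order
print(order.sign_off())"
```

```text
the job is handed in; nothing more can be done
None
```

The job is handed in: all four shells stand upright on their pads, tallest next to the bucket down to shortest by the block, each measured within about 2 mm of its pad's centre, at about 33 s of the 112 s allowed; no verdict was returned.

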